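# Test the extraction trip and hold the sprung gate half open

### The job

Start up the bench extraction: press the test button on the trip unit so that its lever drops by itself, then lift the lever back up so that it stays up on its own. Then slide the sprung gate of the extraction inlet open to half its travel, handle level with the two studs, and keep it there: finish while still holding the gate against its spring. Leave the tools and stock on the bench where they are.

Things in the scene. Friction and masses are not known exactly. Their poses are not given: they have to be found in the camera images.
- breaker: trip unit of the extraction fan, fixed to the bench: grey enclosure 180 (its x) x 150 (y) x 60 mm with a white raised block 80 x 130 x 30 mm in the middle of its top (block top 90 mm above the bench). Origin at the centre of its underside, z up; the lever drops towards its -x. On the block: flip lever at y = +30 mm, round test button at x = +5, y = -35 mm.
- button_top (a point): centre of the top of the round black test button (24 mm diameter, 11 mm proud of the white block, 101 mm above the bench); pressed straight down
- test_button (a joint): depth the test button is pressed, m: 0 out, 0.008 fully in. Sprung: 1.2 N at the start of travel, 4 N fully in; lever trips at about 0.004. Springs back out when let go.
- lever (a joint): angle of the flip lever, rad: 0 = up (leaning 0.2 rad past vertical towards the breaker's +x, resting there by its own weight), 0.2 = vertical, 1.35 = dropped towards the breaker's -x (1.15 rad from vertical). Top-heavy and free: past vertical it falls to that side by itself, so it stays up only when carried well past vertical; needs under 1 N.
- lever_grip (a point): centre of the lever's black grip, a bar 18 mm wide (along the breaker's y), 14 mm thick, 26 mm long, 55 mm from the pivot (grip end 68 mm from the pivot); steel stem 12 mm wide below it
- lever_pivot (a point): the lever's hinge point, 82 mm above the bench, 8 mm below the white block's top; hinge axis along the breaker's y
- gate_box: extraction inlet box fixed to the bench: grey, 260 (its x) x 150 (y) x 70 mm, round outlet stub at the +x end, an 80 mm square dark inlet with grille bars in its top, covered by a steel slide plate. Origin at centre of underside, z up. The plate runs along the box's x between two rails (y = +/-60 mm, tops 82 mm above the bench) and opens towards the box's -x.
- half_mark (a point): top of the dark stud on the +y rail of the inlet box (8 mm diameter, 10 mm tall, top 92 mm above the bench, at box x = +10 mm, y = +60 mm); a like stud stands on the other rail. They mark half travel: the middle of the handle is level with both studs when the gate is half open.
- gate (a joint): how far the sprung gate is open, m: 0 shut, 0.08 fully open, 0.04 half. Spring shuts it: 4 N at the start rising to 13.6 N fully open (120 N/m; about 8.8 N at half), friction about 0.4 N
- gate_handle (a point): middle of the top edge of the gate's upright black handle tab: 12 mm thick along the box's x (the slide direction), 50 mm wide along y, 38 mm tall, top 114 mm and slide plate top 76 mm above the bench. Moves with the gate.
- chock: loose wooden chock 110 x 60 x 45 mm lying flat; origin at centre of underside
- cat_casting: small brass cat figure on a dark wooden foot 50 x 50 mm, about 85 mm tall, loose; origin at centre of underside
- jar: amber glass jar with a steel cap, 64 mm diameter, 85 mm tall, loose; origin at centre of underside
- hammer: hammer lying flat, loose; its x axis runs along the handle to the head
- wire_brush: hand brush lying flat, loose; its x axis runs along the handle to the bristles
- bar_stock: dark steel bar 260 x 20 x 12 mm lying flat, loose; origin at centre of underside
- tin: closed tin, 72 mm diameter, 90 mm tall, loose; origin at centre of underside

How it is judged (in metres and radians):
On the way, in this order (a step that is already met when the one before it is completed fails the run):
1. the test button is pressed in (value of joint test_button above 0.0025 m).
2. the lever has dropped, untouched by the robot (value of joint lever above 1.1 rad and contact force between each of the fingers, the arm and lever below 0.1 N), for 0.1 s.
3. the lever is back up and stays there untouched (value of joint lever below 0.12 rad and contact force between each of the fingers, the arm and lever below 0.1 N), for 0.3 s.
4. the gate is pulled to half travel by the robot (value of joint gate between 0.033 and 0.047 m and contact force between the fingers and gate above 3 N), for 0.3 s.
At the end, for the whole second after the job is handed in: The robot still holds the gate (its fingers on it with more than 3 N) at rest, 33 to 47 mm open (half travel is 40 mm), and the lever stands up within 0.12 rad of its upper stop, untouched (all of step 3 and all of step 4 and velocity of joint gate between -0.01 and 0.01 m/s); the arm keeps its last pose, push and grip.
It fails at once if a tool or a piece of stock on the bench is moved by more than 30 mm (distance of any of chock, cat_casting, jar, hammer, wire_brush, bar_stock, tin from where it was at the start of the episode above 0.03 m).
It fails at once if the gate is opened while the lever is dropped (value of joint gate above 0.02 m and value of joint lever above 0.6 rad).
It also fails if it takes over 61 s, if anything falls off the work surface, if the arm or the gripper's body presses on something with over 40 N, if the wrist force passes 120 N, or if a joint passes its speed limit or range.

### The arm

A 6-joint arm with a two-finger parallel gripper is mounted at the origin on the work surface. World frame = base frame: x ahead of the robot, y to its left, z up, the work surface at z = 0. Lengths are in m, angles in degrees, forces in N, time in s.
With the tool pointing down it reaches from about 0.375 to 0.75 m from the base axis. Payload 9 kg.
Tool frame: the origin (TCP) lies midway between the tips of the shut fingers; the grasp point (between the pads) lies 19 mm behind it (robot.hold_point_z is the distance from the TCP to the grasp point, in m); z points along the fingers, y is the line along which they close (so a half turn about z gives the same grasp; the last joint's range is limited). The gripper opens to 85 mm and grips with 20 to 120 N. Pads are 22 mm wide; open, the fingers measure 114 mm over their backs; the gripper's body (76 mm by 85 mm) begins 54 mm behind the grasp point. The pads swing forward as they close: fully open they stand 13 mm farther back than shut.
Start: joints at [55.365, 5.964, 5.575, 89.605, 0, 77.527], TCP at [0.226, 0.556, 0.231] pointing down, gripper open.
Joint ranges: [-171.21, 171.21], [-48.23, 106.86], [-62.78, 66.21], [-105.2, 120.99], [-86.42, 89.51], [-180, 180]. Speed limits (degrees/s): [127.2, 127.2, 147.25, 180, 180, 180].

### API

Orientations are given as [roll, pitch, yaw] about the fixed x, y, z axes, in that order (R = Rz(yaw) Ry(pitch) Rx(roll)).
In Python, from plant import robot, fingers, grab_frame, get_calibration, cut_out, mark_of gives the robot as it stands. Calls block until the motion is done:
- robot.move_pose(position, orientation): joint-space move of the TCP to a pose.
- robot.line_to(position, vel=0.15, rotation=None, guard=None): straight line of the TCP; rotation=None keeps the orientation; vel is the mean speed in m/s. With guard (N) it stops when the force on the tool has changed by that much, and returns True; else False.
- robot.goto_joints(angles): joint-space move.
- fingers.set_gripper(opening): finger opening in m; the grip force is fixed at half the most; returns when the fingers have stopped.
- robot.pause(seconds).
- robot.ik(position, orientation): joint angles nearest the present ones, or None.
- grab_frame(name): name is "side" or "top"; returns the picture (384x512x3 uint8, blue, green, red); there is no depth.
- get_calibration(name): a dict with "vertical_fov" (degrees; the focal length in pixels is half the picture's height over the tangent of half this angle, whatever the lens; pixels are square), "cx", "cy" (the principal point, pixels), "rvec" (rotation vector, rad) and "tvec" (3), from world to camera coordinates, as OpenCV has them. Camera axes: x right, y down, z forward; pixel columns grow to the right and rows downward; lengths in m; the calibration is good to about 2 mm. A picture is of the moment at which its call begins. get_calibration takes no time and is no camera call.
A pose or a line that the arm cannot do raises robot.IKError and nothing moves.
- robot.job_done(): hands the job in; it is judged then, once.
Trained networks look in the newest picture that a camera, given by its name, has taken for a name from the list of things; names that differ only in an ending like _2 or _b are one class to them, and where a whole thing is asked for, a point or a joint stands for the part that bears it (a point fixed in the world has none). Each returns a list of dicts, best first, with "confidence" (0 to 1); they miss things now and then, are a little off and sometimes report something else, mostly with a low value. They report only what shows in the picture. A call takes as long as a camera call.
- cut_out(camera, target): "pixels" (384x512 bool, what is visible of it) and "uv" ([column, row] in pixels, amid what is visible of it).
- mark_of(camera, target): "uv" ([column, row] in pixels: a listed point, or the origin of a listed thing).
Readings, each from a call of its own:
- robot.get_time(): time.
- robot.get_q(): joint angles.
- robot.get_qvel(): joint speeds.
- robot.get_joint_torque(): joint torques, N m.
- robot.get_tool_pos(): TCP position.
- robot.get_tcp_rot(): TCP orientation.
- robot.get_ft_force(): force on the tool from outside, world axes, zero at the start.
- robot.get_torque(): the same for the moment, N m.
- robot.get_gripper_width(): finger opening in m.
- robot.get_gripper_force(): force on a finger pad.
Only numpy, scipy, OpenCV 4.12 (cv2) and the standard library are available. Lean on these libraries where they do the work, as an engineer would, in place of code of your own. Each camera call takes 0.05 s, during which the arm holds its last target. There are 200 camera calls.

## Working session

There is one attempt and no reset: what is moved stays moved. The work goes in short steps, each a Python script; the robot and the scene stay as the last script left them, time stands still between calls to the robot, and variables do not carry over. Pictures are saved under pics/ and viewed, at most 10 in all, crops included, and the job is handed in when it is done.

```bash
mkdir -p pics; ls; cat > h.py <<'E'
import numpy as np, cv2
from plant import robot, fingers, grab_frame, get_calibration, cut_out, mark_of
def cam(n):
    c=get_calibration(n); f=192/np.tan(np.radians(c["vertical_fov"])/2)
    K=np.array([[f,0,c["cx"]],[0,f,c["cy"]],[0,0,1]]); R=cv2.Rodrigues(np.array(c["rvec"],float))[0]
    return K,R,np.array(c["tvec"],float).ravel()
def at_z(n,uv,z):
    K,R,t=cam(n); d=R.T@np.linalg.solve(K,[uv[0],uv[1],1]); o=-R.T@t
    return o+d*(z-o[2])/d[2]
def proj(n,p):
    K,R,t=cam(n); q=K@(R@np.array(p)+t); return q[:2]/q[2]
E
python3 - <<'E'
from h import *
for n in("side","top"):
    cv2.imwrite(f"pics/{n}0.png",grab_frame(n)); K,R,t=cam(n); print(n,-R.T@t,K[0,0])
    for k,z in dict(breaker=0,button_top=.101,lever_pivot=.082,lever_grip=.136,gate_box=0,half_mark=.092,gate_handle=.114,tin=0,jar=0,cat_casting=0,chock=0,hammer=0,wire_brush=0,bar_stock=0).items():
        for r in mark_of(n,k)[:2]: print(k,np.round(r["uv"],1),round(r["confidence"],2),at_z(n,r["uv"],z).round(3))
print(robot.get_time())
E
```

```text
pics
plant.py
side [ 0.27438789 -0.84399482  0.94230141] 373.7531443762048
breaker [226.4 170.8] 0.7 [0.539 0.236 0.   ]
button_top [222.6 152.5] 0.44 [0.526 0.225 0.101]
lever_pivot [223.6 147.5] 0.85 [0.544 0.277 0.082]
lever_pivot [170.7 139. ] 0.74 [0.364 0.401 0.082]
lever_grip [227.2 139.2] 0.36 [0.554 0.251 0.136]
gate_box [285.  269.7] 0.87 [ 0.575 -0.261  0.   ]
half_mark [281.8 237. ] 0.74 [ 0.581 -0.21   0.092]
gate_handle [301.6 247. ] 0.89 [ 0.611 -0.278  0.114]
tin [236.2 136.1] 0.77 [0.644 0.444 0.   ]
jar [291.6 198.3] 0.86 [ 0.716  0.012 -0.   ]
jar [262.  363.5] 0.47 [ 0.415 -0.496  0.   ]
cat_casting [255.8 213.1] 0.74 [ 0.571 -0.014  0.   ]
chock [219.3 219. ] 0.66 [0.445 0.002 0.   ]
hammer [171.1 138.7] 0.61 [ 0.375  0.521 -0.   ]
wire_brush [262.4 361.2] 0.9 [ 0.417 -0.491  0.   ]
top [ 0.27854675 -0.02503457  1.50387719] 419.17481097549046
breaker [169.7 202.5] 0.92 [0.541 0.255 0.   ]
button_top [177.3 199.5] 0.61 [0.533 0.21  0.101]
lever_pivot [158.1 198.6] 0.79 [0.542 0.279 0.082]
lever_grip [156.  193.3] 0.44 [0.55  0.275 0.136]
gate_box [314.3 190.5] 0.6 [ 0.568 -0.273  0.   ]
half_mark [301.  178.3] 0.79 [ 0.594 -0.215  0.092]
gate_handle [318.8 168.3] 0.56 [ 0.623 -0.275  0.114]
tin [109.1 184.6] 0.7 [0.615 0.477 0.   ]
jar [231.1 150. ] 0.51 [0.732 0.027 0.   ]
cat_casting [240.4 192.4] 0.67 [ 0.57  -0.003  0.   ]
chock [237.7 226.7] 0.88 [0.445 0.011 0.   ]
hammer [ 95.  247.9] 0.97 [0.387 0.519 0.   ]
wire_brush [374.4 228.1] 0.68 [ 0.423 -0.481  0.   ]
wire_brush [315.6 190.7] 0.64 [ 0.567 -0.278  0.   ]
bar_stock [405.6 205.9] 0.8 [ 0.499 -0.602  0.   ]
1.5
```

```bash
python3 - <<'E'
from h import *
t=cv2.imread("pics/top0.png"); s=cv2.imread("pics/side0.png")
a=cv2.resize(t[140:260,80:380],None,fx=2.6,fy=2.6,interpolation=cv2.INTER_CUBIC)
cv2.imwrite("pics/topc.png",a)
cv2.imwrite("pics/sidec.png",cv2.resize(s[100:310,140:400],None,fx=2.8,fy=2.8,interpolation=cv2.INTER_CUBIC))
E
```

```text
(no output)
```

View pics/topc.png

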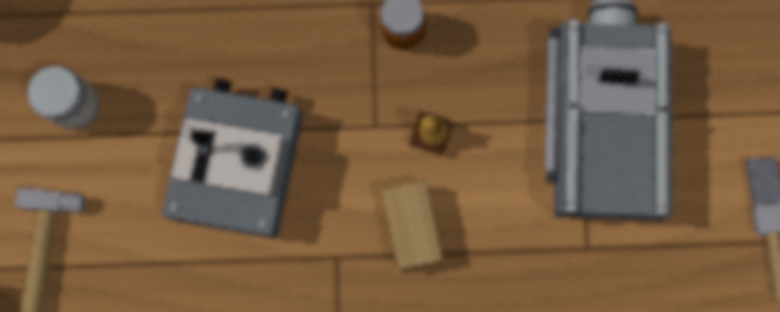

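View pics/sidec.png

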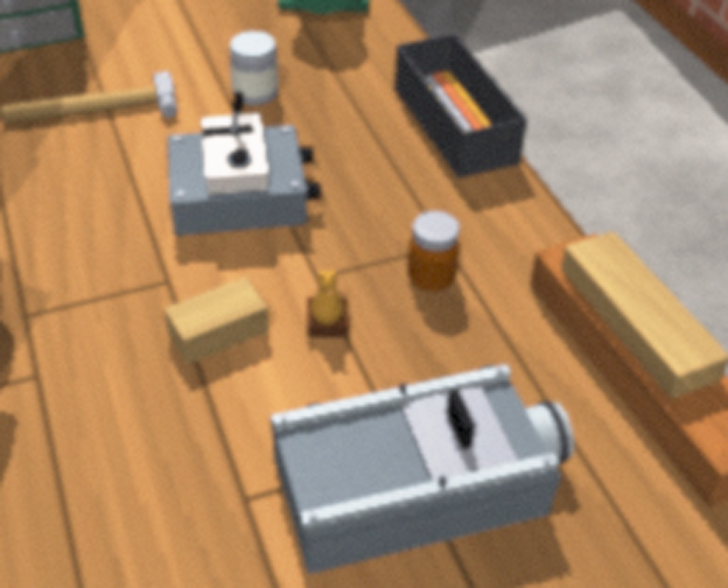

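Top crop: the breaker is turned about -10°, with the button at full-frame (177,200) and the lever grip at (158,193). The gate box is nearly square to the frame, with its handle at (318,169). The side crop agrees. Next I fit poses to corners from both views.

```bash
python3 - <<'E'
from h import *
from scipy.optimize import least_squares
T=lambda u,v:("top",((u+.5)/2.6+80-.5,(v+.5)/2.6+140-.5)); S=lambda u,v:("side",((u+.5)/2.8+140-.5,(v+.5)/2.8+100-.5))
def fit(obs,x0):
    def w(p,l):
        c,s=np.cos(p[2]),np.sin(p[2]); return [p[0]+c*l[0]-s*l[1],p[1]+s*l[0]+c*l[1],l[2]]
    f=lambda p:np.concatenate([proj(o[0],w(p,l))-o[1] for o,l in obs])
    r=least_squares(f,x0,loss="soft_l1"); print(r.x[:2].round(4),np.degrees(r.x[2]).round(2)); print(r.fun.reshape(-1,2).round(1).tolist()); return r.x
b=[(T(192,88),(.09,.075,.06)),(T(298,106),(.09,-.075,.06)),(T(275,236),(-.09,-.075,.06)),(T(167,216),(-.09,.075,.06)),
(T(253,156),(.005,-.035,.101)),(S(238,158),(.005,-.035,.101)),
(S(168,138),(-.09,.075,.06)),(S(174,205),(-.09,-.075,.06)),(S(304,194),(.09,-.075,.06)),(S(294,127),(.09,.075,.06))]
fit(b,[.54,.25,-.17])
g=[(T(620,76),(.05,0,.114)),(T(573,105),(.01,.06,.092)),(T(663,106),(.01,-.06,.092)),(T(557,216),(-.13,.075,.07)),(T(669,216),(-.13,-.075,.07)),
(S(404,387),(.01,.06,.092)),(S(442,479),(.01,-.06,.092)),(S(456,393),(.05,0,.114)),(S(310,518),(-.13,-.06,.082)),(S(275,418),(-.13,.06,.082)),(S(553,462),(.13,-.06,.082)),(S(506,374),(.13,.06,.082))]
fit(g,[.57,-.275,0])
E
```

```text
[0.5337 0.2439] -11.33
[[0.4, -0.0], [1.3, -0.2], [0.3, 0.2], [-0.9, 0.8], [0.8, 0.2], [0.5, -1.4], [-0.6, -0.9], [-1.2, -0.0], [1.7, -0.8], [0.2, -1.1]]
[ 0.5717 -0.2706] -4.26
[[0.4, -0.3], [0.0, 0.6], [0.2, 1.6], [0.4, -1.1], [1.0, 0.6], [-0.4, -1.0], [0.1, -0.5], [1.8, 5.0], [-2.9, -0.5], [-0.9, 0.2], [0.9, -2.0], [0.9, -2.5]]
```

```bash
cat >> h.py <<'E'
B=(.5337,.2439,np.radians(-11.33)); G=(.5717,-.2706,np.radians(-4.26))
def W(p,x,y,z):
    c,s=np.cos(p[2]),np.sin(p[2]); return [p[0]+c*x-s*y,p[1]+s*x+c*y,z]
OB=[180,0,-11.33]
E
python3 - <<'E'
from h import *
print(robot.get_tcp_rot(), robot.ik(W(B,.005,-.035,.17),OB), robot.ik(W(B,.005,-.035,.17),[180,0,168.67]))
for y in(85.74,-94.26): print(y,robot.ik(W(G,.05,0,.081),[180,0,y]))
fingers.set_gripper(0)
robot.move_pose(W(B,.005,-.035,.17),OB)
robot.line_to(W(B,.005,-.035,.104),.1)
f0=np.array(robot.get_ft_force())
robot.line_to(W(B,.005,-.035,.0943),.03); robot.pause(.1); print((robot.get_ft_force()-f0).round(2),robot.get_tool_pos())
robot.line_to(W(B,.005,-.035,.17),.1); 
robot.line_to(W(B,-.085,-.035,.2),.2); robot.pause(.3)
for n in("top","side"):
    im=grab_frame(n); c=proj(n,W(B,-.02,.02,.1)).astype(int); cv2.imwrite(f"pics/l_{n}.png",cv2.resize(im[c[1]-40:c[1]+40,c[0]-50:c[0]+50],None,fx=4,fy=4))
print(robot.get_time(),[proj("top",W(B,-.05,.03,.1045)).round(1),mark_of("top","lever_grip")[:2],proj("side",W(B,-.05,.03,.1045)).round(1),mark_of("side","lever_grip")[:2]])
a=cv2.hconcat([cv2.imread("pics/l_top.png"),cv2.imread("pics/l_side.png")]); cv2.imwrite("pics/l.png",a)
E
```

```text
[ 1.79998720e+02 -1.27459072e-03  1.57836614e+02] [   8.30585576    0.73624351   -6.20611106   83.05764543    0.
 -160.36414424] [ 8.30585576  0.73624351 -6.20611106 83.05764543  0.         19.63585576]
85.74 [-34.81022664  21.14140527   7.27966648  76.13826121   0.
  59.44977336]
-94.26 [ -34.81022664   21.14140527    7.27966648   76.13826121    0.
 -120.55022664]
[2.77 0.78 4.04] [0.5321928  0.20862967 0.09475617]
9.0333 [array([155.4, 212.5]), [], array([209. , 144.7]), [{'uv': [228.3, 167.7], 'confidence': 0.74}, {'uv': [208.0, 145.3], 'confidence': 0.61}]]
```

View pics/l.png

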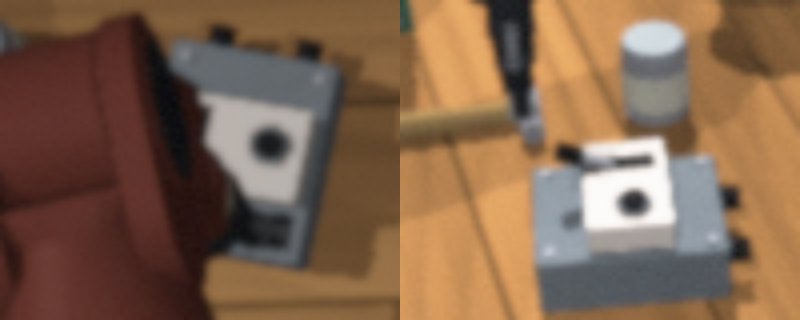

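Side view: the lever is down, with its grip at about (208,145), matching the predicted (209,145). I'm lifting it with the shut fingers along an arc.

```bash
python3 - <<'E'
from h import *
robot.line_to(W(B,-.095,.03,.15),.2)
robot.line_to(W(B,-.090,.03,.078),.15)
f0=np.array(robot.get_ft_force()); m=0
for p in np.linspace(1.15,-.1,9):
    cx=-.068*np.sin(p)-.007*np.cos(p); cz=.082+.068*np.cos(p)-.007*np.sin(p)
    robot.line_to(W(B,cx-.011,.03,.078+1.05*(cz-.1035)),.06); m=max(m,np.linalg.norm(robot.get_ft_force()-f0))
print("maxf",m)
x,z=cx-.011,robot.get_tool_pos()[2]
hit=robot.line_to(W(B,x+.008,.03,z),.02,guard=3); print(hit,robot.get_tool_pos(),W(B,x+.008,.03,z))
robot.line_to(W(B,-.07,.03,z),.1); robot.line_to(W(B,-.07,.03,.25),.25)
robot.move_pose(W(G,.05,0,.2),[180,0,85.74])
c=proj("side",W(B,0,.03,.12)).astype(int)
im=grab_frame("side"); a=cv2.resize(im[c[1]-40:c[1]+40,c[0]-50:c[0]+50],None,fx=4,fy=4); print(proj("side",W(B,.011,.03,.136)),mark_of("side","lever_grip")[:2])
im=grab_frame("top"); c=proj("top",W(B,0,.03,.12)).astype(int); b=cv2.resize(im[c[1]-40:c[1]+40,c[0]-50:c[0]+50],None,fx=4,fy=4)
cv2.imwrite("pics/up.png",cv2.hconcat([a,b])); print(robot.get_time())
E
```

```text
maxf 1.8617408704960494
True [0.53192115 0.27478427 0.12658935] [np.float64(0.5364793312286257), np.float64(0.27393938349235997), np.float64(0.12716128931693318)]
[224.77519709 136.37179724] [{'uv': [229.0, 137.9], 'confidence': 0.54}]
18.3167
```

View pics/up.png

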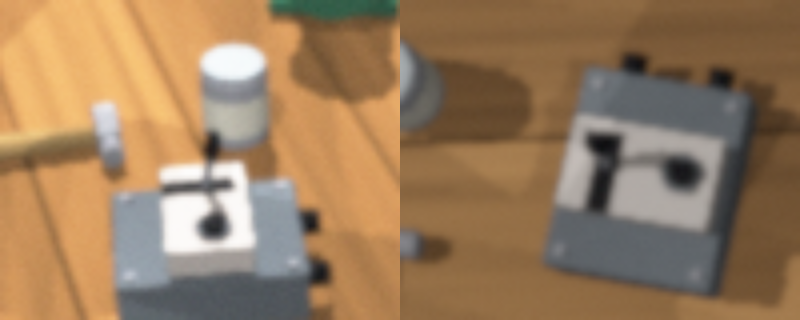

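The lever stands up as it did at the start: side grip at about (229,138), as in the first picture. Next is the gate.

```bash
python3 - <<'E'
from h import *
fingers.set_gripper(.05)
robot.line_to(W(G,.05,0,.13),.15)
print(robot.line_to(W(G,.05,0,.082),.06,guard=8),robot.get_tool_pos())
f0=np.array(robot.get_ft_force())
fingers.set_gripper(0); print("w",robot.get_gripper_width(),robot.get_gripper_force(),(robot.get_ft_force()-f0).round(1))
robot.line_to(W(G,.01,0,.082),.04); robot.pause(.5)
print(robot.get_tool_pos(),W(G,.01,0,.082),(robot.get_ft_force()-f0).round(1),robot.get_gripper_width())
c=proj("side",W(G,.01,0,.1)).astype(int)
im=grab_frame("side"); print(mark_of("side","gate_handle")[:1],proj("side",W(G,.01,0,.114)))
cv2.imwrite("pics/g.png",cv2.resize(im[c[1]-50:c[1]+50,c[0]-66:c[0]+66],None,fx=6,fy=6,interpolation=cv2.INTER_CUBIC)); print(robot.get_time())
print([proj("side",W(G,*p)).round(1).tolist() for p in((.01,.06,.092),(.01,-.06,.092))],c)
E
```

```text
False [ 0.62178415 -0.27447319  0.08248318]
w 0.011229401953735669 59.62441921234131 [ 7.1 -1.2  1.3]
[ 0.58279524 -0.27160671  0.08255105] [np.float64(0.5816723723553898), np.float64(-0.2713428254205774), 0.082] [10.1 -0.9  1.7] 0.010953345115716996
[{'uv': [288.5, 249.8], 'confidence': 0.95}] [290.81040036 248.03302899]
22.5917
[[283.5, 236.9], [297.6, 270.2]] [290 251]
```

View pics/g.png

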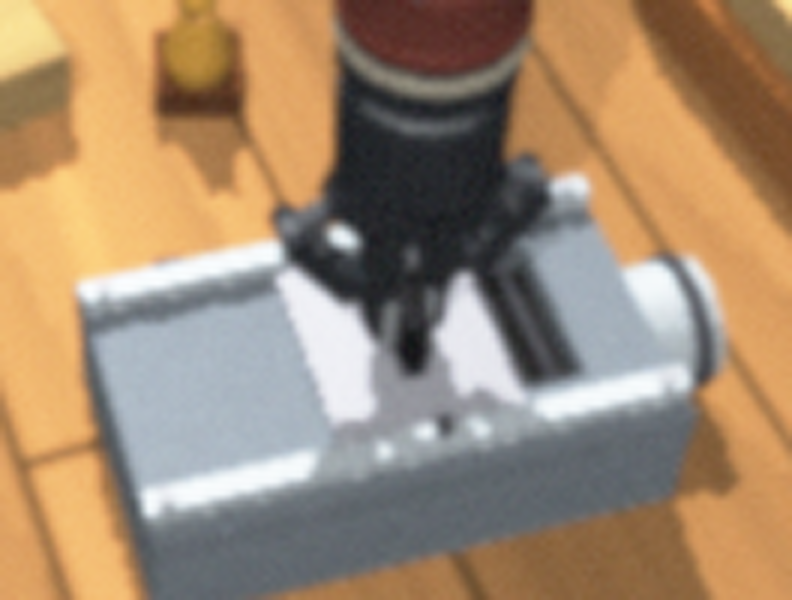

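The gate is held near half travel: the near stud shows at about (298,272) and the handle base at about (293,262). I'm measuring the plate-edge travel against the first picture.

```bash
python3 - <<'E'
from h import *
def loc(u,v,z=.076,n="side"):
    p=at_z(n,(u,v),z); d=p[:2]-G[:2]; c,s=np.cos(G[2]),np.sin(G[2]); return (np.array([c*d[0]+s*d[1],-s*d[0]+c*d[1]])*1000).round(1)
im=[cv2.imread("pics/side0.png"),grab_frame("side")]
# brightness profiles along box x on the plate surface at several y
xs=np.arange(-.08,.125,.001)
for y in(-.047,-.043,-.039,.035,.04,.045):
    out=[]
    for k in im:
        g=cv2.GaussianBlur(cv2.cvtColor(k,cv2.COLOR_BGR2GRAY).astype(np.float32),(0,0),.7)
        uv=np.array([proj("side",W(G,x,y,.076)) for x in xs],np.float32)
        pr=cv2.remap(g,uv[None,:,0],uv[None,:,1],cv2.INTER_LINEAR).ravel(); d=np.convolve(pr,[1]*4+[-1]*4,"same")
        out.append((round(xs[d.argmax()]*1000),round(d.max()),round(xs[d.argmin()]*1000),round(d.min())))
    print(y,out)
print(robot.get_tool_pos(),robot.get_ft_force(),robot.get_time())
for n in("side",): print(loc(*proj("side",W(G,.01,0,.076))))
top=grab_frame("top"); print(mark_of("side","lever_grip")[:1])
E
```

```text
-0.047 [(-80, 675, 124, -485), (-80, 781, 124, -561)]
-0.043 [(-80, 637, 124, -455), (-80, 737, 124, -529)]
-0.039 [(-80, 633, 124, -451), (-80, 731, 124, -523)]
0.035 [(-80, 587, 124, -416), (-80, 680, 124, -478)]
0.04 [(-80, 483, 124, -348), (-80, 563, 124, -405)]
0.045 [(-80, 422, 124, -316), (-80, 488, 124, -371)]
[ 0.58280036 -0.27158591  0.08255479] [ 9.27388888 -0.65067402  0.16585216] 22.6417
[10. -0.]
[{'uv': [225.3, 137.8], 'confidence': 0.56}]
```

```bash
python3 - <<'E'
from h import *
im=[cv2.imread("pics/side0.png"),grab_frame("side")]
xs=np.arange(-.08,.125,.001)
for y in(-.045,-.04,-.035,.035,.04):
    out=[]
    for k in im:
        g=cv2.GaussianBlur(cv2.cvtColor(k,cv2.COLOR_BGR2GRAY).astype(np.float32),(0,0),.7)
        uv=np.array([proj("side",W(G,x,y,.076)) for x in xs],np.float32)
        pr=cv2.remap(g,uv[None,:,0],uv[None,:,1],cv2.INTER_LINEAR).ravel(); d=np.convolve(pr,[1]*4+[-1]*4,"valid"); x=xs[4:-3]
        out.append((round(x[d.argmax()]*1000),round(d.max()),round(x[d.argmin()]*1000),round(d.min())))
    print(y,out)
print([robot.get_ft_force()[0].round(2) for _ in range(3)],np.abs(robot.get_qvel()).max())
E
```

```text
-0.045 [(54, 133, 42, -125), (42, 116, 56, -159)]
-0.04 [(6, 142, 42, -137), (86, 150, 56, -246)]
-0.035 [(6, 143, 42, -137), (86, 167, 56, -270)]
0.035 [(69, 257, 52, -282), (-36, 124, -15, -264)]
0.04 [(69, 250, 54, -270), (-36, 171, -18, -268)]
[np.float64(8.49), np.float64(8.49), np.float64(8.49)] 0.06101805570605737
```

The plate edge moved from +6 to -36 mm, about 42 mm of travel. The spring force of 8.5–9.3 N also fits half travel, so I'm handing in.

```bash
python3 - <<'E'
from h import *
robot.pause(.3); print(robot.job_done(),robot.get_time())
E
```

```text
the job is handed in; nothing more can be done
the job is handed in; nothing more can be done
```

I handed the job in without being shown a verdict: the button press dropped the lever, the lever was lifted and stood up on its own, and the arm is still holding the gate about 40 mm open (39–42 mm by my measurements).

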